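Latch the end cover of a leak-test fixture

TASK

Close the end cover of the leak-test fixture: hook the wire loop of its draw latch under the noses of the twin-hook keeper on the cover, then press the lever down over centre until it lies on its rubber stop and stays there, and let go. The cover is set up a little differently each time, so feel for the pocket behind the hooks and do not force the loop or ram the lever. Leave the loose parts and tools around it where they are.

Things in the scene. Friction and masses are not known exactly. Their poses are not given: they have to be found in the camera images.
- fixture: Leak-test fixture, fixed: steel base plate 280 x 260 x 10 mm with an aluminium chamber block (x -102 to 53, y +-45, top at z 70 mm). Origin on the bench under the lever's pivot; z up, x from the latch towards the end cover. The lever pivots about its y axis at x 0, z 90. The cover, a plate 90 wide and 24 thick, stands off the block's +x end and carries the keeper on top.
- keeper_zone (a point): Fixed point of the fixture frame (x 70, y 0, z 95 mm), NOT measured on the keeper. The keeper is bolted up anew each time: the +x faces of its hooks stand anywhere within 8 mm either way of here in x, and its top anywhere within 3.5 mm either way in z. It has two steel hooks 9 wide at y +-11.5; uprights 14 thick; noses 7 thick reach 5 mm past the uprights to +x.
- pocket_floor (a point): Fixed point 15 mm below keeper_zone: the mean height of the pocket's floor, which lies 15 mm below the keeper's top and 8 mm below the noses' undersides. Pocket: 13 mm long in x, from uprights to a rear wall 5 thick, as high as the hooks. The bar drops in only through the 8 mm between nose tips and rear wall; drawn back to -x it then lies under the noses.
- lever (a joint): Lever, rad: 0 closed (level, towards fixture -x, on its rubber stop), 1.57 upright, limit 1.83, leaning to +x. Flat steel bar, black grip, 20 wide, 10 thick, ends 92 mm from the pivot. Stays where left when slack. Its pin for the loop is 40 mm from the pivot, at x -39.4, z 83 when closed. Latched, dead centre is at 0.2 to 0.32: below it holds shut, above it springs open; pressing takes up to about 12 N.
- handle_end (a point): Middle of the lever's pressing face (upper face when closed, +x face when upright), 80 mm from the pivot, 12 mm short of the lever's end.
- loop (a joint): Wire loop on the lever's pin, 100 mm from pin to cross bar. Angle to the lever, rad: the loop's pitch below level (bar end down) = lever - loop. Light friction: it stays where it is left.
- bar (a point): Middle of the loop's cross bar: flat steel, 6 mm in x by 5 high when the loop is pitched 0.48 rad down, 52 mm long between the side wires (y +-26). It goes under the keeper's noses, its centre then 3 mm beyond the uprights' faces.
- ball (a point): Centre of the loop's black ball knob, 18 mm in diameter, on a 6 mm stem, 38 mm from the cross bar's centre. It leans with the loop and stands straight above the bar when the loop is pitched 0.48 rad down. Take the loop by it from above, fingers closing along the fixture's y.
- cover (a joint): How far the end cover has been drawn towards the block from where it stood, m: 0 at the start; spring 25 N plus 1.5 N per mm. Latched it has come 4 to 22 mm.
- disc: Turned steel disc, 84 mm across, 26 high, loose on the base plate; origin at its underside.
- collar: Steel collar, 52 mm across, 20 high, loose on the base plate; origin at its underside.
- wrench: Loose wrench on the bench.
- billet: Loose steel billet, 110 mm across, 35 high.
- shaft: Loose dark steel shaft, 28 x 160 mm, lying.
- oil: Loose white bottle, 60 x 150 mm.
- brush: Loose brush on the bench.

How it is judged:
By the outcome, as a careful person would: the job done as asked, in the order asked, and still so for the second after the job is handed in, with the robot touching nothing.
It also fails if it takes over 72 s, if anything falls off the work surface, if the arm or the gripper's body presses on something with over 40 N, if the wrist force passes 120 N, or if a joint passes its speed limit or range.

ROBOT

A 6-joint arm with a two-finger parallel gripper is mounted at the origin on the work surface. World frame = base frame: x ahead of the robot, y to its left, z up, the work surface at z = 0. Lengths are in mm, angles in degrees, forces in N, time in s.
With the tool pointing down it reaches from about 150 to 775 mm from the base axis. Payload 6.1 kg.
Tool frame: the origin (TCP) lies at the very end of the fingers, on their centre line; the grasp point (between the pads) lies 19 mm behind it; z points along the fingers, x is the direction in which the jaws open and shut, and the axes are right-handed (so a half turn about z gives the same grasp; the last joint's range is limited). The gripper opens to 85 mm and grips with 20 to 120 N. Pads are 22 mm wide; open, the fingers measure 114 mm over their backs; the gripper's body (76 mm by 85 mm) begins 54 mm behind the grasp point. The pads swing forward as they close: fully open they stand 13 mm farther back than shut.
Start: joints at [0, 7.208, -2.269, 80.523, 0, 90], TCP at [524.984, -0, 202.695] pointing down, gripper open.
Joint ranges: [-155.77, 155.77], [-54.66, 111.73], [-72.52, 77.12], [-102.08, 115.82], [-83.92, 84.16], [-180, 180]. Speed limits (degrees/s): [136.94, 136.94, 172.46, 180, 180, 180].

INTERFACE

Orientations are given as a 3x3 rotation matrix whose columns are the frame's x, y, z axes.
In Python, from cell import r gives the robot as it stands. The module is installed in compiled form; this text tells all that it offers.
- The arm moves only by the tool play_rows, never from a script. Its argument "targets" is a list of rows, each an object with "delta_pos": the shift along the tool's x, y, z in mm, a list of three; "turn": the turn, a rotation vector about the tool's x, y, z in rad, a list of three. A call has 1 to 5 rows; each row shifts and turns the commanded pose from where the row before left it, along the tool's axes as they then stand; what a row does not reach is not made up. A row lasts 1/10 s, in which the tool goes at most 50 mm and 8.59 degrees, less where a joint would pass 70% of its speed; a pose out of reach is approached as far as the arm can. A call is refused whole if a number of a shift passes 50 or a number of a turn 0.15, either way. A call with a gripper value outside its range is refused whole. "hand" is the opening, from 0 (shut) to 1 (fully open), set as the call begins (left out, the last holds). The fingers move at their own pace and stop on an object; "squeeze" is the grip in N (left out, the last holds). Time passes only in rows, so rows that do not move let the fingers close. It gives the time, the measured TCP pose, the force and the opening at its end, in the units of the state.
- r.state(): the state, without advancing time (a new reading comes with each control period).
- r.capture(name): name is "scene" or "side" or "wrist"; returns the picture (480x640x3 uint8, blue, green, red); there is no depth.
- r.camera_info(name): a dict with "mtx" (3x3 intrinsics, pixels), "R" (3x3) and "t" (3): a world point X has camera coordinates R X + t; the wrist camera has in their place "T_tool_cam" (4x4, takes a point from camera to tool coordinates, whose origin is the TCP and whose axes are the tool frame's). Camera axes: x right, y down, z forward; pixel columns grow to the right and rows downward; lengths in mm; the calibration is good to about 2 mm. A picture is of the moment at which its call begins: read the wrist's pose just before it. camera_info takes no time and is no camera call.
- r.close_job(): hands the job in, once; it reports no verdict.
The state is a dict: "time": time; "joint_pos": joint angles; "dq": joint speeds; "tau": joint torques, N m; "eef_pos": TCP position; "tool_rot": TCP orientation; "force": force on the tool from outside, world axes, zero at the start; "ft_torque": the same for the moment, N m; "finger_gap": finger opening in mm.
Only numpy, scipy, OpenCV 4.12 (cv2) and the standard library are available. Lean on these libraries where they do the work, as an engineer would, in place of code of your own. Each camera call takes 0.05 s, during which the arm holds its last target. There are 200 camera calls.

## Working session

There is one attempt and no reset: what is moved stays moved. The work goes in short steps, Python scripts to look and compute and a tool call to move; the robot and the scene stay as the last step left them, time stands still between calls to the robot, and variables do not carry over. Pictures are saved under pics/ and viewed, about 8 in all and at most 12, crops included, and the job is handed in when it is done.

Besides the shell and the picture viewer there is one more tool, called after "Call:" by a JSON object that holds its "method" and its "body", one argument or row to a line. play_rows: Moves the arm, as the interface text tells. Its arguments: {"type":"object","properties":{"targets":{"type":"array","items":{"type":"object","properties":{"delta_pos":{"type":"array","items":{"type":"number"}},"turn":{"type":"array","items":{"type":"number"}}}}},"hand":{"type":"number"},"squeeze":{"type":"number"}},"required":["targets"]}

```bash
mkdir -p pics; python3 - <<'E'
from cell import r
import cv2
for n in("scene","side"):
    cv2.imwrite(f"pics/{n}0.png",r.capture(n)); c=r.camera_info(n); print(n,c)
s=r.state();print(s['time'],s['eef_pos'],s['tool_rot'],r.camera_info("wrist"))
E
```

```text
scene {'mtx': array([[607.00468296,   0.        , 315.49394979],
       [  0.        , 607.00468296, 235.93955995],
       [  0.        ,   0.        ,   1.        ]]), 'R': array([[-0.82689303,  0.56235831, -0.00102874],
       [ 0.3485047 ,  0.51100475, -0.7857599 ],
       [-0.44135292, -0.6500979 , -0.61853078]]), 't': array([ 407.07444011,  -94.56735818, 1878.07355444])}
side {'mtx': array([[466.00250395,   0.        , 318.42966551],
       [  0.        , 466.00250395, 247.59069948],
       [  0.        ,   0.        ,   1.        ]]), 'R': array([[ 0.82246535, -0.56861952, -0.01491928],
       [-0.42705272, -0.59994913, -0.67652569],
       [ 0.3757349 ,  0.56279026, -0.73626789]]), 't': array([-400.66498017,  284.96725503,  883.23208043])}
0.1 [ 5.24586483e+02 -8.90794979e-03  2.01999788e+02] [[ 9.99998966e-01  2.49186655e-05 -1.43808814e-03]
 [ 2.49211018e-05 -1.00000000e+00  1.67620447e-06]
 [-1.43808809e-03 -1.71204147e-06 -9.99998966e-01]] {'mtx': array([[389.79327652,   0.        , 316.64940239],
       [  0.        , 389.79327652, 245.31991801],
       [  0.        ,   0.        ,   1.        ]]), 'T_tool_cam': array([[ 9.99999909e-01,  2.26616123e-04,  3.61789475e-04,
         1.55239450e-01],
       [-3.29967158e-04,  9.48013804e-01,  3.18229035e-01,
        -8.17417740e+01],
       [-2.70865586e-04, -3.18229126e-01,  9.48013792e-01,
        -1.70562368e+02],
       [ 0.00000000e+00,  0.00000000e+00,  0.00000000e+00,
         1.00000000e+00]])}
```

View pics/scene0.png

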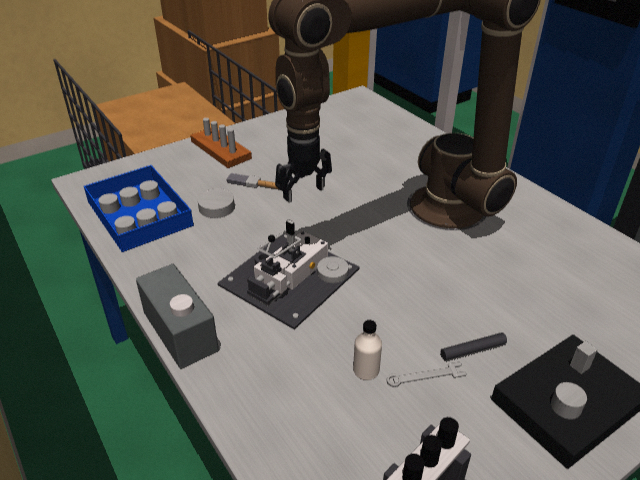

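View pics/side0.png

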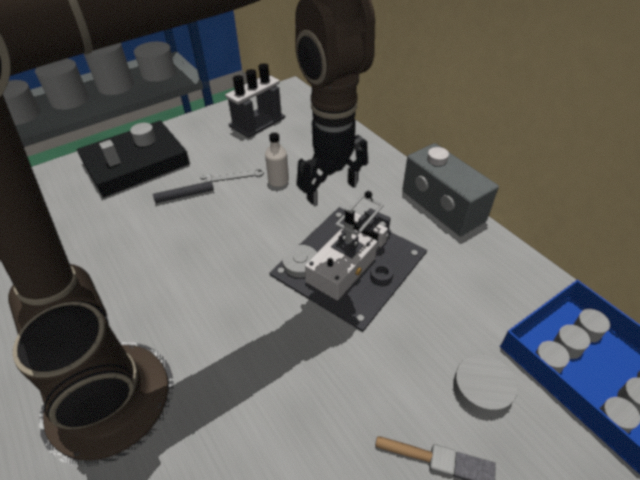

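The base plate's corners sit near scene (222,283), (358,268), (295,323) and side (340,208), (426,250), (363,323), (272,271). The lever stands upright and the loop points towards the cover. Next I'll measure the plate and look closer.

```bash
cat > h.py <<'E'
import numpy as np, cv2
from cell import r
def cam(n,s=None):
    c=r.camera_info(n)
    if n!="wrist": return c['mtx'],c['R'],c['t']
    T=c['T_tool_cam'];s=s or r.state();Rw=np.array(s['tool_rot'])
    R=Rw@T[:3,:3];p=np.array(s['eef_pos'])+Rw@T[:3,3]
    return c['mtx'],R.T,-R.T@p
def ray(C,uv):
    K,R,t=C; d=R.T@np.linalg.inv(K)@np.array([*uv,1.]); return -R.T@t,d/np.linalg.norm(d)
def onz(C,uv,z):
    o,d=ray(C,uv); return o+d*(z-o[2])/d[2]
def proj(C,X):
    K,R,t=C; q=K@(R@np.asarray(X,float)+t); return q[:2]/q[2]
def tri(rays):
    A=sum(np.eye(3)-np.outer(d,d) for o,d in rays); b=sum((np.eye(3)-np.outer(d,d))@o for o,d in rays)
    X=np.linalg.solve(A,b); return X,[np.linalg.norm(np.cross(X-o,d)) for o,d in rays]
E
python3 - <<'E'
from h import *
for n,q,z in(("scene",[(222,283),(358,268),(295,323)],10),("side",[(340,208),(426,250),(363,323),(272,271)],10)):
    P=[onz(cam(n),p,z) for p in q]; print(n,np.round(P))
a=cv2.imread("pics/scene0.png")[205:335,205:375]; b=cv2.imread("pics/side0.png")[180:330,265:435]
cv2.imwrite("pics/c1.png",cv2.resize(a,None,fx=4.6,fy=4.6,interpolation=2)); cv2.imwrite("pics/c2.png",cv2.resize(b,None,fx=4,fy=4,interpolation=2))
cv2.imwrite("pics/w0.png",r.capture("wrist"))
E
```

```text
scene [[743. -66.  10.]
 [413.  87.  10.]
 [663. 162.  10.]]
side [[ 667.  161.   10.]
 [ 746.  -77.   10.]
 [ 496. -152.   10.]
 [ 412.   80.   10.]]
```

View pics/c2.png

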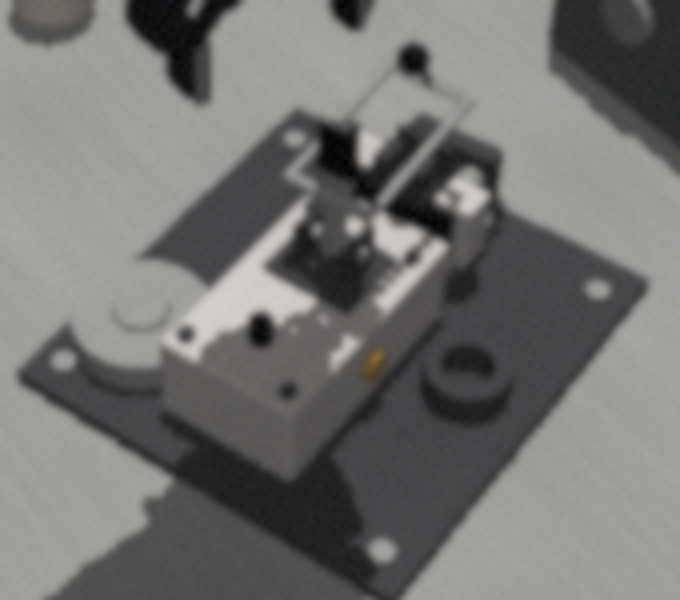

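View pics/w0.png

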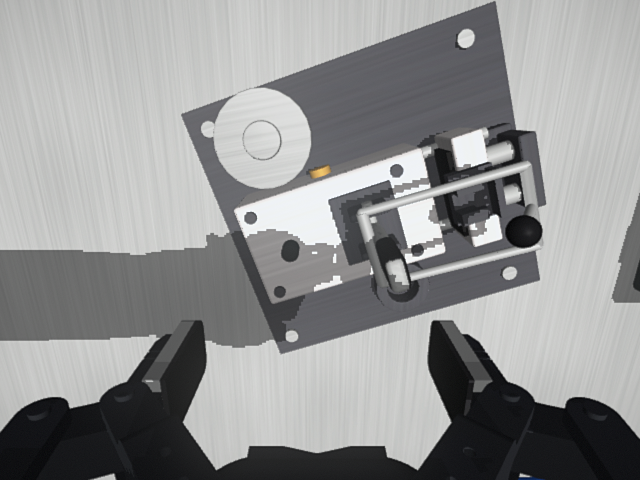

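The wrist view shows the fixture from above. The plate corners are at (182,113), (495,2), (539,279) and (281,352), and the block top's corners near (235,210), (422,149) and (273,303). The ball is at (524,231), and at (368,194) in the side view. The bar runs from (530,165) to (542,245).

```bash
python3 - <<'E'
from h import *
W=cam("wrist")
P=np.array([onz(W,p,10) for p in[(182,113),(495,2),(539,279),(281,352)]]); print(np.round(P,1), P.mean(0))
B=np.array([onz(W,p,70) for p in[(235,210),(422,149),(445,248),(273,303)]]); print("block",np.round(B,1))
ex=(P[1]-P[0])+(P[2]-P[3]); yaw=np.arctan2(ex[1],ex[0])
ey=(P[0]-P[3])+(P[1]-P[2]); yaw2=np.arctan2(-ey[0],ey[1]); print(np.degrees([yaw,yaw2]))
e=np.array([np.cos(yaw),np.sin(yaw),0]);f=np.array([-e[1],e[0],0])
for n,q in(("plate",P),("block",B)): print(n,np.round(np.c_[q@e,q@f],1))
X,er=tri([ray(W,(524,231)),ray(cam("side"),(368.25,194.5))]); print("ball",X,er,X@e,X@f,"scene px",proj(cam("scene"),X))
E
```

```text
[[ 406.    82.9   10. ]
 [ 669.3  168.3   10. ]
 [ 749.3  -75.8   10. ]
 [ 486.2 -161.7   10. ]] [577.69169424   3.44060812  10.        ]
block [[459.8   9.7  70. ]
 [604.4  57.   70. ]
 [630.1 -22.1  70. ]
 [487.1 -72.3  70. ]]
[18.02117754 18.15843184]
plate [[ 411.7  -46.7]
 [ 688.5  -47.1]
 [ 689.1 -303.8]
 [ 412.3 -304.1]]
block [[ 440.3 -133. ]
 [ 592.4 -132.8]
 [ 592.3 -216. ]
 [ 440.9 -219.5]]
ball [636.90413619  21.99500581 169.9218867 ] [np.float64(0.20909123245207398), np.float64(0.20909123245179656)] 612.4636035525531 -176.1220977089583 scene px [271.37978394 238.04229077]
```

View pics/c1.png

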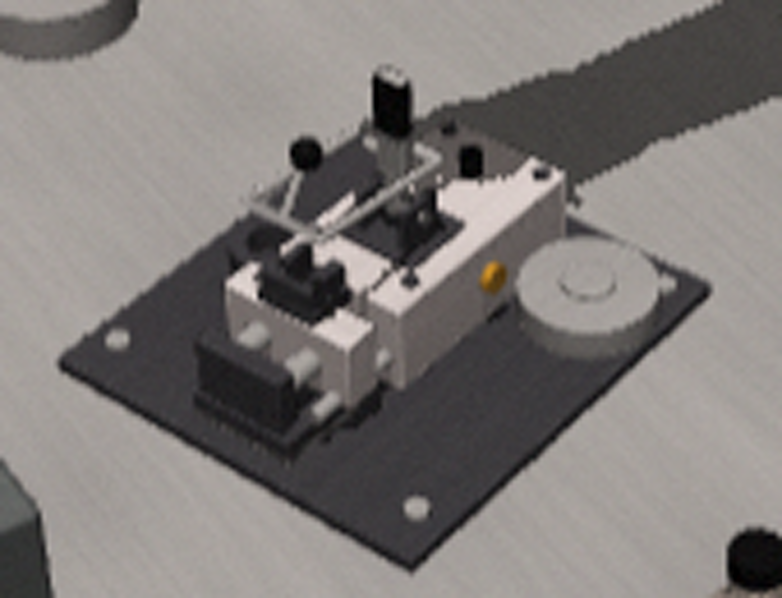

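The scene crop shows a dark twin-hook keeper on the white cover at about (300,275), with the ball at (305,153). In the fixture frame (origin e=541, f=−175.6, yaw 18.1°), the ball is at x 71.5, z 170. So the lever is near upright and the loop near level. I'll move over the ball with the jaws along fixture y and the camera on the +x side.

Call:
{"method": "play_rows", "body": {
  "targets": [
    {"delta_pos": [0, 0, -13]},
    {"delta_pos": [37.4, -7.3, 0]},
    {"delta_pos": [37.4, -7.3, 0]},
    {"delta_pos": [37.4, -7.4, 0]},
    {"turn": [0, 0, 0.14]}
  ]
}}

```text
invalid input at $.targets[0]: expected keys delta_pos, turn
```

Call:
{"method": "play_rows", "body": {
  "targets": [
    {"turn": [0, 0, 0.14]},
    {"turn": [0, 0, 0.14]},
    {"turn": [0, 0, 0.14]},
    {"turn": [0, 0, 0.14]},
    {"turn": [0, 0, 0.14]}
  ]
}}

```text
invalid input at $.targets[0]: expected keys delta_pos, turn
```

Call:
{"method": "play_rows", "body": {
  "targets": [
    {"turn": [0, 0, 0.14]},
    {"turn": [0, 0, 0.14]},
    {"turn": [0, 0, 0.13]},
    {"delta_pos": [0, 0, 0]},
    {"delta_pos": [0, 0, 0]}
  ]
}}

```text
invalid input at $.targets[0]: expected keys delta_pos, turn
```

```bash
python3 - <<'E'
from h import *
import pickle
s=r.state(); im=r.capture("wrist"); cv2.imwrite("pics/w1.png",im); pickle.dump(s,open("s1.pkl","wb"))
print(s['time'],np.round(s['eef_pos'],1),np.round(s['tool_rot'],3).tolist(),np.round(s['joint_pos'],1))
C=cam("wrist",s); ex=np.radians(18.1); e=np.array([np.cos(ex),np.sin(ex),0]);f=np.array([-e[1],e[0],0])
F=lambda x,y,z:(541+x)*e+(-175.6+y)*f+np.array([0,0,z])
for n,p in(("ball",(71.5,0,170)),("key",(70,0,95)),("bar",(93,0,136))): print(n,proj(C,F(*p)))
u,v=proj(C,F(75,0,95)).astype(int)
cv2.imwrite("pics/w1c.png",cv2.resize(im[max(0,v-75):v+75,u-100:u+100],None,fx=4,fy=4,interpolation=2)); print(u-100,max(0,v-75))
E
```

```text
0.15 [524.6  -0.  202.1] [[1.0, 0.0, -0.001], [0.0, -1.0, -0.0], [-0.001, 0.0, -1.0]] [-0.   7.2 -2.3 80.5 -0.  90. ]
ball [523.79837321 228.46641756]
key [469.56116623 200.32759404]
bar [531.0543704  202.81616988]
376 123
```

View pics/w1c.png

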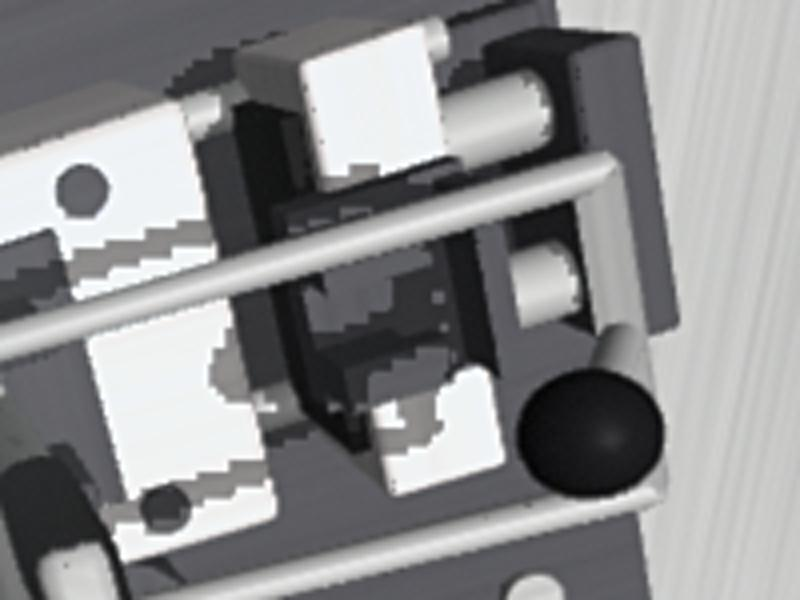

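The arm hadn't moved because every row needs both keys. This crop shows the dark keeper at about crop (370,300), partly under the loop wire. I'll repeat the moves with both keys.

Call:
{"method": "play_rows", "body": {
  "targets": [
    {"delta_pos": [0, 0, -13], "turn": [0, 0, 0]},
    {"delta_pos": [37.4, -7.3, 0], "turn": [0, 0, 0]},
    {"delta_pos": [37.4, -7.3, 0], "turn": [0, 0, 0]},
    {"delta_pos": [37.4, -7.4, 0], "turn": [0, 0, 0]},
    {"delta_pos": [0, 0, 0], "turn": [0, 0, 0.14]}
  ]
}}

```text
time: 0.7
eef_pos: [640.7, 22.8, 213.6]
tool_rot: [[0.99, -0.142, -0.001], [-0.142, -0.99, 0.0], [-0.001, 0.0, -1.0]]
force: [0.1, -0.1, -0.0]
finger_gap: 85.6
```

Call:
{"method": "play_rows", "body": {
  "targets": [
    {"delta_pos": [0, 0, 0], "turn": [0, 0, 0.14]},
    {"delta_pos": [0, 0, 0], "turn": [0, 0, 0.14]},
    {"delta_pos": [0, 0, 0], "turn": [0, 0, 0.14]},
    {"delta_pos": [0, 0, 0], "turn": [0, 0, 0.14]},
    {"delta_pos": [0, 0, 0], "turn": [0, 0, 0.14]}
  ]
}}

```text
time: 1.2
eef_pos: [637.4, 22.0, 216.6]
tool_rot: [[0.663, -0.748, 0.001], [-0.748, -0.663, -0.0], [0.0, -0.0, -1.0]]
force: [-0.5, 1.1, -0.1]
finger_gap: 85.4
```

Call:
{"method": "play_rows", "body": {
  "targets": [
    {"delta_pos": [0, 0, 0], "turn": [0, 0, 0.14]},
    {"delta_pos": [0, 0, 0], "turn": [0, 0, 0.14]},
    {"delta_pos": [0, 0, 0], "turn": [0, 0, 0.13]},
    {"delta_pos": [0, 0, 0], "turn": [0, 0, 0]},
    {"delta_pos": [0, 0, 0], "turn": [0, 0, 0]}
  ]
}}

```text
time: 1.7
eef_pos: [637.4, 22.0, 216.3]
tool_rot: [[0.318, -0.948, 0.001], [-0.948, -0.318, -0.0], [0.0, -0.0, -1.0]]
force: [-0.8, 0.3, -0.5]
finger_gap: 85.2
```

```bash
cat >> h.py <<'E'
_a=np.radians(18.1); e=np.array([np.cos(_a),np.sin(_a),0]);f=np.array([-e[1],e[0],0]);k=np.array([0,0,1.])
F=lambda x,y,z:(541+x)*e+(-175.6+y)*f+z*k
inv=lambda X:np.array([X@e-541,X@f+175.6,X[2]])
def snap(n,tag):
    import pickle
    s=r.state(); im=r.capture(n); cv2.imwrite(f"pics/{tag}.png",im); pickle.dump(s,open(f"{tag}.pkl","wb")); return s,im
def show(s): print(round(s['time'],2),"fix",np.round(inv(np.array(s['eef_pos'])),1),"F",np.round(s['force'],1),"gap",round(s['finger_gap'],1))
E
python3 - <<'E'
from h import *
s,im=snap("wrist","w1"); show(s); R=np.array(s['tool_rot']); print(np.round([e@R[:,0],f@R[:,0],e@R[:,2],f@R[:,2]],3),np.round(s['joint_pos'],1))
C=cam("wrist",s)
for n,p in(("ball",(71.5,0,170)),("key",(70,0,95)),("bar",(93,0,136))): print(n,proj(C,F(*p)))
u,v=proj(C,F(75,0,95)).astype(int); x0,y0=max(0,u-100),max(0,v-75)
cv2.imwrite("pics/w1c.png",cv2.resize(im[y0:y0+150,x0:x0+200],None,fx=4,fy=4,interpolation=2)); print(x0,y0)
E
```

```text
1.7 fix [ 71.7  -1.5 216.3] F [-0.8  0.3 -0.5] gap 85.2
[ 0.008 -1.     0.    -0.   ] [  2.   20.   15.7  85.7  -0.  163.4]
ball [313.86043844 260.32776833]
key [314.3864419  228.06202969]
bar [314.3456887  211.58377112]
214 146
```

View pics/w1c.png

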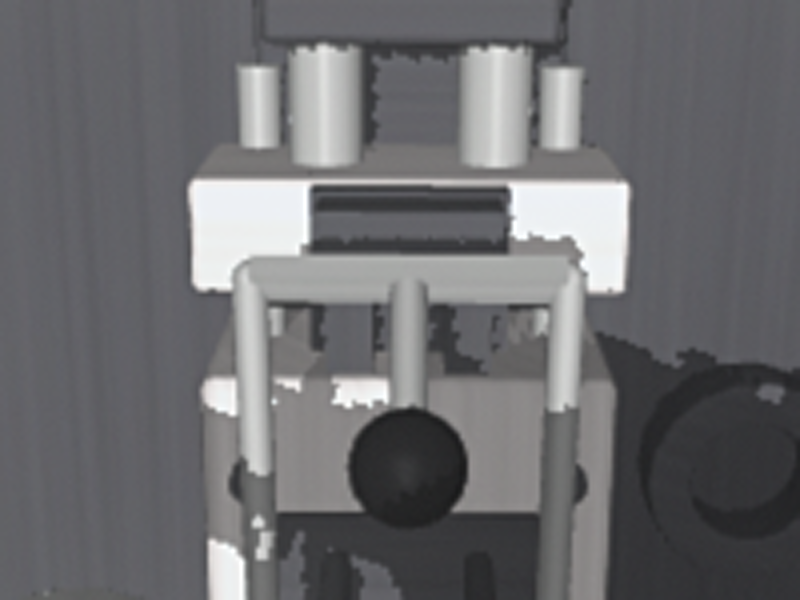

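The view from the +x side shows the ball at pixel (316,263). The bar, at crop y 255–300, hides the nose tips, and the rear wall and pocket are at crop y 185–250. I'll take two more frames from +60 and −40 mm to uncover the noses.

Call:
{"method": "play_rows", "body": {
  "targets": [
    {"delta_pos": [0, -30, 0], "turn": [0, 0, 0]},
    {"delta_pos": [0, -30, 0], "turn": [0, 0, 0]},
    {"delta_pos": [0, 0, 0], "turn": [0, 0, 0]},
    {"delta_pos": [0, 0, 0], "turn": [0, 0, 0]}
  ]
}}

```text
time: 2.15
eef_pos: [694.2, 41.1, 214.8]
tool_rot: [[0.317, -0.948, -0.001], [-0.948, -0.317, -0.0], [-0.0, 0.001, -1.0]]
force: [-1.2, 0.7, 0.6]
finger_gap: 85.7
```

```bash
python3 -c "
from h import *
s,_=snap('wrist','w2');show(s)"
```

```text
2.15 fix [131.6  -1.  214.8] F [-1.2  0.7  0.6] gap 85.7
```

Call:
{"method": "play_rows", "body": {
  "targets": [
    {"delta_pos": [0, 33, 0], "turn": [0, 0, 0]},
    {"delta_pos": [0, 34, 0], "turn": [0, 0, 0]},
    {"delta_pos": [0, 33, 0], "turn": [0, 0, 0]},
    {"delta_pos": [0, 0, 0], "turn": [0, 0, 0]},
    {"delta_pos": [0, 0, 0], "turn": [0, 0, 0]}
  ]
}}

```text
time: 2.7
eef_pos: [598.3, 8.9, 217.3]
tool_rot: [[0.315, -0.949, 0.002], [-0.949, -0.315, 0.0], [0.001, -0.002, -1.0]]
force: [0.7, 0.4, 0.5]
finger_gap: 85.1
```

```bash
python3 - <<'E'
from h import *
import pickle
snap("wrist","w3"); o=[]
for t in("w2","w3"):
    s=pickle.load(open(t+".pkl","rb"));show(s);C=cam("wrist",s); im=cv2.imread(f"pics/{t}.png")
    u,v=proj(C,F(80,0,95)).astype(int); x0,y0=u-33,v-50; print(t,x0,y0,[proj(C,F(x,0,95))[1].round(1) for x in(60,70,80,90)])
    o.append(cv2.resize(im[y0:y0+100,x0:x0+66],None,fx=6,fy=6,interpolation=2))
cv2.imwrite("pics/w23.png",np.hstack(o))
E
```

```text
2.15 fix [131.6  -1.  214.8] F [-1.2  0.7  0.6] gap 85.7
w2 281 237 [np.float64(309.1), np.float64(298.3), np.float64(287.2), np.float64(275.8)]
2.7 fix [ 30.5  -1.8 217.3] F [0.7 0.4 0.5] gap 85.1
w3 281 111 [np.float64(188.3), np.float64(174.9), np.float64(161.3), np.float64(147.4)]
```

View pics/w23.png

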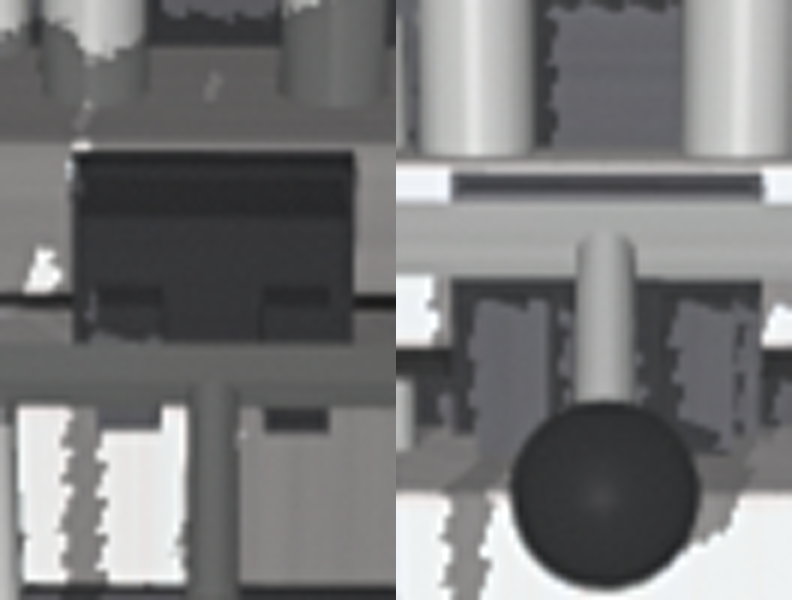

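Left half (w2): hook tops run from crop y≈305 (nose tips) to ≈430 (rear edges), and the rear wall's outer top edge is at ≈215. Right half (w3): the hook tips are at y≈300, and the ball centre is at crop (209,495). Now I'll triangulate these.

```bash
python3 - <<'E'
from h import *
import pickle
from scipy.optimize import brentq
S={t:pickle.load(open(t+".pkl","rb")) for t in("w1","w2","w3")}; C={t:cam("wrist",S[t]) for t in S}
R=lambda t,u,v:ray(C[t],(u,v))
for n,q in (("tip",[R("w2",316,237+305/6),R("w3",316,111+300/6)]),("ball",[R("w1",316,262.75),R("w3",315.8,193.5)])):
    X,er=tri(q);print(n,inv(X).round(1),np.round(er,2))
for z in(92,95,98):
    print(z,*(inv(onz(C[t],(u,v),z)).round(1)[:2] for t,u,v in(("w2",316.8,287.8),("w2",316.8,308.7),("w3",316,161),("w2",316.8,237+215/6))))
# automatic ball blob in w1,w3
for t in("w1","w3"):
    g=cv2.cvtColor(cv2.imread(f"pics/{t}.png"),6); c=cv2.HoughCircles(g[150:320,240:400],3,1,30,param1=80,param2=12,minRadius=11,maxRadius=20); print(t,c[0][:2]+[240,150,0] if c is not None else None)
E
```

```text
tip [80.5 -1.2 97.4] [0.17 0.17]
ball [ 70.7  -1.3 171.8] [0.02 0.02]
92 [78.1 -1.7] [58.8 -1.9] [79.9 -1.4] [91.4 -1.6]
95 [79.5 -1.7] [60.4 -1.9] [80.3 -1.4] [92.6 -1.6]
98 [80.8 -1.7] [62.  -1.8] [80.6 -1.4] [93.9 -1.6]
w1 [[315.5        262.5         14.69999981]
 [293.5        170.5         16.89999962]]
w3 [[315.5        192.5         16.10000038]
 [281.5        198.5         19.39999962]]
```

```bash
cat >> h.py <<'E'
from scipy.optimize import fsolve
def fk(th,p):
    pin=np.array([-40*np.cos(th-.176),90+40*np.sin(th-.176)]); bar=pin+100*np.array([np.cos(p),-np.sin(p)])
    return pin,bar,bar+38*np.array([-np.sin(.48-p),np.cos(.48-p)])
def frombar(x,z): return fsolve(lambda q:fk(*q)[1]-[x,z],[1.4,.4])
def fromball(x,z): return fsolve(lambda q:fk(*q)[2]-[x,z],[1.5,.1])
E
python3 - <<'E'
from h import *
import pickle
S={t:pickle.load(open(t+".pkl","rb")) for t in("w1","w3")}; C={t:cam("wrist",S[t]) for t in S}
X,er=tri([ray(C["w1"],(316,215.6)),ray(C["w3"],(316,151.4))]);print("bar",inv(X).round(1))
q=fromball(70.7,171.8);print("th,p",q,[v.round(1) for v in fk(*q)])
for b in[(84.2,125),(84.2,115),(84.2,105),(84.2,100),(84.2,95),(84.2,90),(84.2,86),(84.2,83.5),(79,85),(78.2,87)]:
    q=frombar(*b);print(b,q.round(2),fk(*q)[2].round(1))
E
```

```text
bar [ 90.8  -1.2 138.1]
th,p [ 1.55638431 -0.10960863] [array([ -7.6, 129.3]), array([ 91.8, 140.2]), array([ 70.7, 171.8])]
(84.2, 125) [1.34 0.02] [ 67.2 159. ]
(84.2, 115) [1.36 0.12] [ 70.8 150.6]
(84.2, 105) [1.41 0.23] [ 74.8 141.8]
(84.2, 100) [1.45 0.29] [ 76.9 137.3]
(84.2, 95) [1.5  0.34] [ 79.1 132.7]
(84.2, 90) [1.55 0.4 ] [ 81.3 127.9]
(84.2, 86) [1.6  0.45] [ 83.1 124. ]
(84.2, 83.5) [1.64 0.48] [ 84.2 121.5]
(79, 85) [1.47 0.45] [ 77.8 123. ]
(78.2, 87) [1.41 0.42] [ 75.9 124.9]
```

The estimates agree. The ball is at (70.7, −1.3, 171.8) and the bar at about (91, 139). The nose tips are at x≈80, keeper top z≈96, slot centre x≈84. Next, align over the ball, descend and grip.

Call:
{"method": "play_rows", "body": {
  "targets": [
    {"delta_pos": [-0.5, -20, 0], "turn": [0, 0, 0]},
    {"delta_pos": [0, -20, 0], "turn": [0, 0, 0]},
    {"delta_pos": [0, 0, 15], "turn": [0, 0, 0]},
    {"delta_pos": [0, 0, 15], "turn": [0, 0, 0]},
    {"delta_pos": [0, 0, 0], "turn": [0, 0, 0]}
  ],
  "hand": 0.45,
  "squeeze": 20
}}

```text
time: 3.25
eef_pos: [636.9, 22.8, 183.0]
tool_rot: [[0.316, -0.949, -0.004], [-0.949, -0.316, -0.0], [-0.001, 0.004, -1.0]]
force: [-0.6, 0.2, 0.9]
finger_gap: 38.5
```

Call:
{"method": "play_rows", "body": {
  "targets": [
    {"delta_pos": [0, 0, 10], "turn": [0, 0, 0]},
    {"delta_pos": [0, 0, 10], "turn": [0, 0, 0]},
    {"delta_pos": [0, 0, 9], "turn": [0, 0, 0]},
    {"delta_pos": [0, 0, 0], "turn": [0, 0, 0]},
    {"delta_pos": [0, 0, 0], "turn": [0, 0, 0]}
  ]
}}

```text
time: 3.75
eef_pos: [636.8, 22.4, 156.7]
tool_rot: [[0.315, -0.949, -0.0], [-0.949, -0.315, -0.0], [-0.0, 0.0, -1.0]]
force: [-0.3, -0.0, 0.7]
finger_gap: 38.4
```

```bash
python3 -c "
from h import *
s,_=snap('wrist','w4');show(s)"
```

```text
3.75 fix [ 71.3  -0.9 156.7] F [-0.3 -0.   0.7] gap 38.4
```

Call:
{"method": "play_rows", "body": {
  "targets": [
    {"delta_pos": [0, 0, 0], "turn": [0, 0, 0]},
    {"delta_pos": [0, 0, 0], "turn": [0, 0, 0]},
    {"delta_pos": [0, 0, 0], "turn": [0, 0, 0]},
    {"delta_pos": [0, 0, 0], "turn": [0, 0, 0]},
    {"delta_pos": [0, 0, 0], "turn": [0, 0, 0]}
  ],
  "hand": 0,
  "squeeze": 30
}}

```text
time: 4.3
eef_pos: [637.0, 22.5, 156.8]
tool_rot: [[0.315, -0.949, 0.0], [-0.949, -0.315, -0.0], [0.0, -0.0, -1.0]]
force: [-0.5, 0.4, 0.5]
finger_gap: 0.2
```

```bash
python3 -c "
from h import *
s,_=snap('wrist','w5');show(s)
C=cam('wrist',s);print(proj(C,F(70.7,-1.3,171.8)))"
```

```text
4.3 fix [ 71.5  -1.  156.8] F [-0.5  0.4  0.5] gap 0.2
[317.17941905 310.33578447]
```

```bash
python3 -c "
from h import *
a=cv2.imread('pics/w4.png')[130:480,200:440];b=cv2.imread('pics/w5.png')[130:480,200:440]
cv2.imwrite('pics/w45.png',cv2.resize(np.hstack([a,b]),None,fx=1.6,fy=1.6))"
```

```text
(no output)
```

View pics/w45.png

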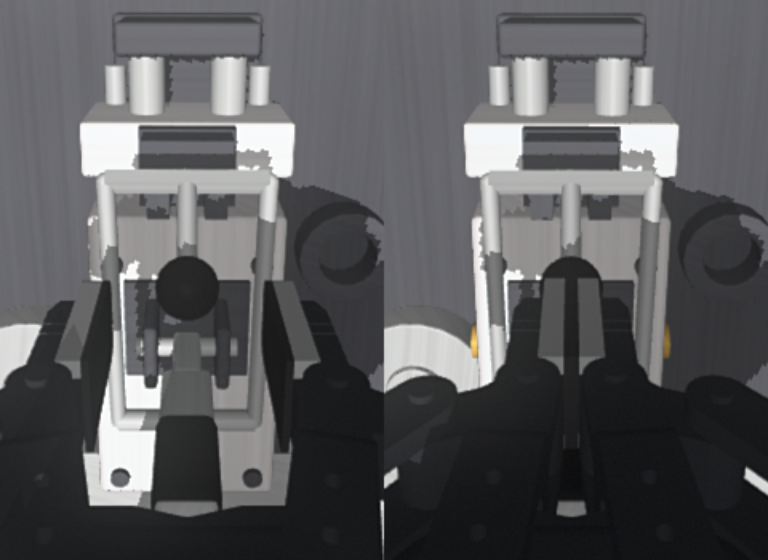

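The fingers closed without the ball. It still shows at about pixel (317,309), partly behind the fingertips. I'll check where the TCP and grasp point project.

```bash
python3 - <<'E'
from h import *
import pickle
T=r.camera_info("wrist")['T_tool_cam'];K=r.camera_info("wrist")['mtx'];Ti=np.linalg.inv(T)
for p in[(0,0,0),(0,11,0),(0,-11,0),(0,0,-19)]:
    q=K@(Ti@np.array([*p,1.]))[:3];print(p,q[:2]/q[2])
# ball: all four wrist views by circle + fixed cams
rays=[];S={t:pickle.load(open(t+".pkl","rb")) for t in("w1","w2","w3","w4")}
for t in S:
    C=cam("wrist",S[t]);u,v=proj(C,F(70.7,-1.3,171.8)).astype(int);im=cv2.imread(f"pics/{t}.png")
    if t=="w2":print("w2 pred",u,v)
    m=(im[v-26:v+26,u-26:u+26].max(2)<60).astype(np.uint8)
    g=cv2.cvtColor(im,6)[v-30:v+30,u-30:u+30]; c=cv2.HoughCircles(g,3,1,30,param1=80,param2=8,minRadius=11,maxRadius=24)
    if c is not None: cc=c[0][0]; px=(cc[0]+u-30,cc[1]+v-30); print(t,px,cc[2],"pred r",389.8*9/np.linalg.norm(np.array(C[1])@F(70.7,-1.3,171.8)+C[2])); rays.append(ray(C,px)); 
X,er=tri(rays);print(inv(X),np.round(er,2))
E
```

```text
(0, 0, 0) [316.40605616 293.99322013]
(0, 11, 0) [316.40306762 314.37187371]
(0, -11, 0) [316.40915796 272.8422577 ]
(0, 0, -19) [316.42593088 313.01189041]
w1 (np.float64(315.5), np.float64(262.5)) 14.4 pred r 15.22688937101557
w2 pred 316 351
w2 (np.float64(314.5), np.float64(353.5)) 16.8 pred r 13.656589514998444
w3 (np.float64(315.5), np.float64(192.5)) 15.6 pred r 15.939547536351094
w4 (np.float64(316.5), np.float64(309.5)) 20.0 pred r 19.94391715418252
[ 72.12671991  -0.83519812 175.38381696] [0.16 0.78 0.38 0.66]
```

```bash
python3 - <<'E'
from h import *
o=[]
for n in("scene","side"):
    s,im=snap(n,n+"1");C=cam(n);p=np.array(s['eef_pos']);u,v=proj(C,F(70.7,-1.3,171.8)).astype(int)
    c=cv2.resize(im[v-40:v+40,u-33:u+33],None,fx=6,fy=6,interpolation=2)
    for X,col in((p,(0,0,255)),(p+19*k,(0,255,255)),(F(70.7,-1.3,171.8),(0,255,0))):
        q=(proj(C,X)-[u-33,v-40]+.5)*6; cv2.drawMarker(c,tuple(int(a) for a in q),col,0,14,1)
    o.append(c)
cv2.imwrite("pics/chk.png",np.hstack(o)); print(s['joint_pos'])
E
```

```text
[ 2.02012723e+00  1.97324635e+01  7.87845519e+00  7.81476034e+01
 -1.18260445e-03  1.63639080e+02]
```

View pics/chk.png

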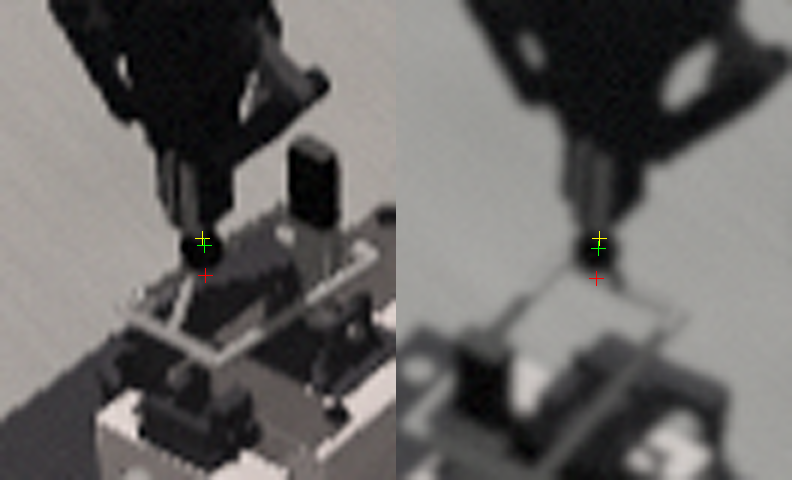

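Both fixed views show the fingers shut just above the ball. The real fingertips end about 25 mm short of the reported TCP (red mark), contrary to the tool data. I'll open, descend about 23 mm more while watching the force, and grip again.

Call:
{"method": "play_rows", "body": {
  "targets": [
    {"delta_pos": [0, 0, 0], "turn": [0, 0, 0]},
    {"delta_pos": [0, 0, 0], "turn": [0, 0, 0]},
    {"delta_pos": [0, 0, 0], "turn": [0, 0, 0]},
    {"delta_pos": [0, 0, 0], "turn": [0, 0, 0]},
    {"delta_pos": [0, 0, 5], "turn": [0, 0, 0]}
  ],
  "hand": 0.45
}}

```text
time: 4.95
eef_pos: [637.4, 22.5, 152.2]
tool_rot: [[0.315, -0.949, 0.001], [-0.949, -0.315, 0.0], [0.0, -0.001, -1.0]]
force: [-0.3, 0.1, 0.1]
finger_gap: 38.4
```

Call:
{"method": "play_rows", "body": {
  "targets": [
    {"delta_pos": [0, 0, 6], "turn": [0, 0, 0]},
    {"delta_pos": [0, 0, 6], "turn": [0, 0, 0]},
    {"delta_pos": [0, 0, 6], "turn": [0, 0, 0]},
    {"delta_pos": [0, 0, 0], "turn": [0, 0, 0]},
    {"delta_pos": [0, 0, 0], "turn": [0, 0, 0]}
  ]
}}

```text
time: 5.45
eef_pos: [636.9, 22.5, 133.4]
tool_rot: [[0.315, -0.949, -0.001], [-0.949, -0.315, -0.0], [-0.0, 0.0, -1.0]]
force: [0.1, 0.2, 0.8]
finger_gap: 38.8
```

Call:
{"method": "play_rows", "body": {
  "targets": [
    {"delta_pos": [0, 0, 0], "turn": [0, 0, 0]},
    {"delta_pos": [0, 0, 0], "turn": [0, 0, 0]},
    {"delta_pos": [0, 0, 0], "turn": [0, 0, 0]},
    {"delta_pos": [0, 0, 0], "turn": [0, 0, 0]},
    {"delta_pos": [0, 0, 0], "turn": [0, 0, 0]}
  ],
  "hand": 0,
  "squeeze": 30
}}

```text
time: 5.95
eef_pos: [637.3, 22.6, 133.9]
tool_rot: [[0.315, -0.949, 0.001], [-0.949, -0.315, 0.0], [-0.0, -0.001, -1.0]]
force: [1.4, 0.6, 0.3]
finger_gap: 15.2
```

```bash
python3 -c "
from h import *
s,_=snap('wrist','w6');show(s)"
```

```text
5.95 fix [ 71.8  -0.9 133.9] F [1.4 0.6 0.3] gap 15.2
```

Something is gripped, but the gap is 15.2 mm instead of 18, so the hold is off the ball's equator. I'll regrip 7 mm lower.

Call:
{"method": "play_rows", "body": {
  "targets": [
    {"delta_pos": [0, 0, 0], "turn": [0, 0, 0]},
    {"delta_pos": [0, 0, 0], "turn": [0, 0, 0]},
    {"delta_pos": [0, 0, 0], "turn": [0, 0, 0]},
    {"delta_pos": [0, 0, 4], "turn": [0, 0, 0]},
    {"delta_pos": [0, 0, 3], "turn": [0, 0, 0]}
  ],
  "hand": 0.4
}}

```text
time: 6.5
eef_pos: [636.9, 22.4, 126.3]
tool_rot: [[0.315, -0.949, -0.0], [-0.949, -0.315, -0.0], [0.0, 0.0, -1.0]]
force: [-0.1, 0.4, -0.0]
finger_gap: 34.1
```

Call:
{"method": "play_rows", "body": {
  "targets": [
    {"delta_pos": [0, 0, 0], "turn": [0, 0, 0]},
    {"delta_pos": [0, 0, 0], "turn": [0, 0, 0]},
    {"delta_pos": [0, 0, 0], "turn": [0, 0, 0]},
    {"delta_pos": [0, 0, 0], "turn": [0, 0, 0]},
    {"delta_pos": [0, 0, 0], "turn": [0, 0, 0]}
  ],
  "hand": 0,
  "squeeze": 30
}}

```text
time: 7.0
eef_pos: [636.6, 22.4, 126.4]
tool_rot: [[0.315, -0.949, -0.001], [-0.949, -0.315, -0.0], [-0.0, 0.001, -1.0]]
force: [-2.7, -1.3, -3.2]
finger_gap: 15.7
```

```bash
python3 - <<'E'
from h import *
o=[]
s,im=snap("wrist","w7");show(s)
o=[cv2.resize(im[230:400,240:400],None,fx=2.4,fy=2.4)]
s,im=snap("side","side2");C=cam("side");u,v=proj(C,F(70.7,-1.3,171.8)).astype(int);h=o[0].shape[0]
o.append(cv2.resize(im[v-34:v+34,u-34:u+34],(h,h),interpolation=2))
cv2.imwrite("pics/chk2.png",np.hstack(o))
E
```

```text
7.0 fix [ 71.   -0.9 126.4] F [-2.7 -1.3 -3.2] gap 15.7
```

View pics/chk2.png

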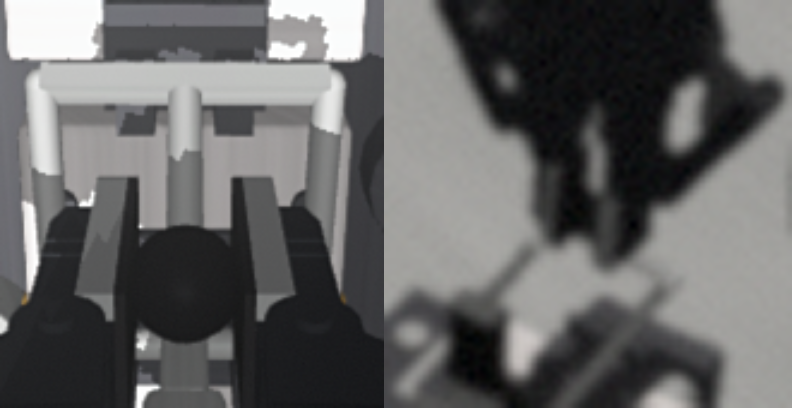

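The ball now sits squarely between the pads, with the fingertips past it, so the real grasp point is about 45 mm behind the reported TCP. Now I'll lower it gently along the path, checking forces.

Call:
{"method": "play_rows", "body": {
  "targets": [
    {"delta_pos": [0, 0, 5], "turn": [0, 0, 0]},
    {"delta_pos": [0, -0.5, 5], "turn": [0, 0, 0]},
    {"delta_pos": [0, -0.5, 5], "turn": [0, 0, 0]},
    {"delta_pos": [0, -0.5, 5], "turn": [0, 0, 0]},
    {"delta_pos": [0, -0.5, 5], "turn": [0, 0, 0]}
  ]
}}

```text
time: 7.6
eef_pos: [639.1, 23.2, 101.3]
tool_rot: [[0.315, -0.949, 0.0], [-0.949, -0.315, 0.0], [0.0, -0.0, -1.0]]
force: [1.3, 1.0, 1.3]
finger_gap: 15.3
```

```bash
python3 - <<'E'
from h import *
s,im=snap("wrist","w8");show(s)
g=cv2.cvtColor(im,6); C=cam("wrist",s)
x,y,z=inv(np.array(s['eef_pos'])); q=fromball(x-.3,z+45.4); b=fk(*q)[1]; print("model bar",b,q, proj(C,F(b[0],-1.3,b[1])),"slot px",proj(C,F(80.2,-1,96)),proj(C,F(88.2,-1,96)))
col=g[200:330,295:306].mean(1)+g[200:330,328:339].mean(1); print((col/2).astype(int).tolist())
E
```

```text
7.6 fix [ 73.7  -0.9 101.3] F [1.3 1.  1.3] gap 15.3
model bar [ 84.90763713 110.52244565] [1.39930052 0.17170946] [317.40813994 280.21456303] slot px [316.65000588 277.13227853] [316.73811075 261.84299367]
[124, 125, 127, 126, 127, 127, 123, 123, 124, 126, 126, 126, 128, 129, 136, 145, 145, 146, 149, 149, 150, 152, 151, 152, 153, 147, 143, 144, 144, 142, 143, 144, 143, 160, 228, 254, 148, 67, 65, 73, 99, 115, 87, 71, 71, 72, 72, 71, 71, 70, 69, 81, 113, 120, 119, 118, 119, 118, 118, 119, 118, 108, 80, 77, 77, 78, 77, 77, 77, 74, 84, 128, 168, 166, 165, 164, 161, 165, 188, 225, 222, 207, 195, 187, 177, 173, 170, 171, 147, 79, 68, 70, 71, 71, 71, 71, 70, 71, 74, 78, 78, 79, 80, 81, 82, 85, 85, 85, 88, 87, 87, 103, 128, 134, 133, 133, 132, 132, 132, 132, 132, 132, 132, 132, 132, 127, 113, 94, 77, 64]
```

Bar rows 271–288 match the model, and the rear wall's top is at rows 252–261 as predicted. On down, in small feeling steps.

Call:
{"method": "play_rows", "body": {
  "targets": [
    {"delta_pos": [0, -1, 3], "turn": [0, 0, 0]},
    {"delta_pos": [0, -1, 3], "turn": [0, 0, 0]},
    {"delta_pos": [0, -1, 2.5], "turn": [0, 0, 0]},
    {"delta_pos": [0, 0, 0], "turn": [0, 0, 0]},
    {"delta_pos": [0, 0, 0], "turn": [0, 0, 0]}
  ]
}}

```text
time: 8.15
eef_pos: [641.3, 23.9, 92.8]
tool_rot: [[0.315, -0.949, -0.001], [-0.949, -0.315, -0.0], [-0.0, 0.001, -1.0]]
force: [-2.5, -0.5, 0.4]
finger_gap: 15.7
```

```bash
cat >> h.py <<'E'
def where(s):
    show(s);x,y,z=inv(np.array(s['eef_pos'])); q=fromball(x-.3,z+45.4); print("model bar",fk(*q)[1].round(1),"th,p",q.round(2))
E
python3 - <<'E'
from h import *
s,im=snap("wrist","w9");where(s);C=cam("wrist",s)
g=cv2.cvtColor(im,6);b=fk(*fromball(*(inv(np.array(s['eef_pos']))[[0,2]]+[-.3,45.4])))[1]
print(proj(C,F(b[0],-1.3,b[1])),proj(C,F(80.2,-1,96)),proj(C,F(88.2,-1,96)))
col=g[230:310,295:306].mean(1)+g[230:310,328:339].mean(1); print((col/2).astype(int).tolist())
E
```

```text
8.15 fix [76.  -0.9 92.8] F [-2.5 -0.5  0.4] gap 15.7
model bar [ 83.5 101. ] th,p [1.42 0.27]
[317.398113   286.82050826] [316.69061866 288.79387018] [316.77950886 273.05752771]
[146, 148, 150, 147, 142, 144, 145, 144, 142, 144, 145, 145, 152, 200, 246, 220, 84, 62, 68, 74, 100, 115, 90, 71, 71, 72, 72, 71, 71, 71, 70, 68, 75, 104, 120, 119, 118, 118, 118, 118, 118, 119, 116, 93, 76, 76, 76, 75, 83, 115, 132, 131, 130, 129, 130, 150, 182, 181, 176, 165, 153, 135, 131, 128, 127, 125, 96, 69, 68, 70, 69, 70, 69, 66, 62, 62, 62, 61, 61, 62]
```

Call:
{"method": "play_rows", "body": {
  "targets": [
    {"delta_pos": [0, -1.1, 1.8], "turn": [0, 0, 0]},
    {"delta_pos": [0, -1.1, 1.8], "turn": [0, 0, 0]},
    {"delta_pos": [0, -1.1, 1.8], "turn": [0, 0, 0]},
    {"delta_pos": [0, 0, 0], "turn": [0, 0, 0]},
    {"delta_pos": [0, 0, 0], "turn": [0, 0, 0]}
  ]
}}

```text
time: 8.7
eef_pos: [645.2, 25.2, 87.8]
tool_rot: [[0.315, -0.949, 0.0], [-0.949, -0.315, 0.0], [-0.0, -0.0, -1.0]]
force: [-1.1, 1.1, -0.0]
finger_gap: 15.6
```

```bash
python3 -c "
from h import *
where(r.state())"
```

```text
8.7 fix [80.1 -0.9 87.8] F [-1.1  1.1 -0. ] gap 15.6
model bar [85.1 95.5] th,p [1.51 0.34]
```

Call:
{"method": "play_rows", "body": {
  "targets": [
    {"delta_pos": [0, -0.4, 1.8], "turn": [0, 0, 0]},
    {"delta_pos": [0, -0.5, 1.8], "turn": [0, 0, 0]},
    {"delta_pos": [0, -0.6, 1.8], "turn": [0, 0, 0]},
    {"delta_pos": [0, 0, 0], "turn": [0, 0, 0]},
    {"delta_pos": [0, 0, 0], "turn": [0, 0, 0]}
  ]
}}

```text
time: 9.2
eef_pos: [647.3, 25.8, 82.8]
tool_rot: [[0.316, -0.949, 0.002], [-0.949, -0.316, 0.0], [0.0, -0.002, -1.0]]
force: [4.2, 2.1, 2.5]
finger_gap: 15.4
```

```bash
python3 -c "
from h import *
where(r.state())"
```

```text
9.2 fix [82.3 -0.9 82.8] F [4.2 2.1 2.5] gap 15.4
model bar [85.  90.3] th,p [1.57 0.4 ]
```

Call:
{"method": "play_rows", "body": {
  "targets": [
    {"delta_pos": [0, -0.4, 1.4], "turn": [0, 0, 0]},
    {"delta_pos": [0, -0.4, 1.4], "turn": [0, 0, 0]},
    {"delta_pos": [0, -0.4, 1.4], "turn": [0, 0, 0]},
    {"delta_pos": [0, 0, 0], "turn": [0, 0, 0]},
    {"delta_pos": [0, 0, 0], "turn": [0, 0, 0]}
  ]
}}

```text
time: 9.7
eef_pos: [647.2, 25.8, 77.7]
tool_rot: [[0.315, -0.949, -0.001], [-0.949, -0.315, -0.0], [-0.0, 0.001, -1.0]]
force: [1.5, 0.8, 0.9]
finger_gap: 15.3
```

```bash
python3 -c "
from h import *
where(r.state())"
```

```text
9.7 fix [82.2 -0.9 77.7] F [1.5 0.8 0.9] gap 15.3
model bar [82.7 85.1] th,p [1.57 0.46]
```

Call:
{"method": "play_rows", "body": {
  "targets": [
    {"delta_pos": [0, -0.3, 1], "turn": [0, 0, 0]},
    {"delta_pos": [0, 0, 0], "turn": [0, 0, 0]},
    {"delta_pos": [0, 0, 0], "turn": [0, 0, 0]}
  ]
}}

```text
time: 10.0
eef_pos: [647.2, 25.8, 77.0]
tool_rot: [[0.315, -0.949, -0.001], [-0.949, -0.315, -0.0], [-0.0, 0.001, -1.0]]
force: [-1.3, 0.7, 1.5]
finger_gap: 15.9
```

Call:
{"method": "play_rows", "body": {
  "targets": [
    {"delta_pos": [0, -0.3, 1], "turn": [0, 0, 0]},
    {"delta_pos": [0, 0, 0], "turn": [0, 0, 0]},
    {"delta_pos": [0, 0, 0], "turn": [0, 0, 0]}
  ]
}}

```text
time: 10.3
eef_pos: [647.3, 25.8, 76.8]
tool_rot: [[0.315, -0.949, -0.001], [-0.949, -0.315, -0.0], [0.0, 0.001, -1.0]]
force: [-4.5, -0.1, 6.1]
finger_gap: 15.8
```

```bash
python3 -c "
from h import *
where(r.state())"
```

```text
10.3 fix [82.3 -0.9 76.8] F [-4.5 -0.1  6.1] gap 15.8
model bar [82.4 84.2] th,p [1.58 0.47]
```

Floor felt at Fz 6 N with model bar z 84. I'll draw back under the noses until I feel the uprights.

Call:
{"method": "play_rows", "body": {
  "targets": [
    {"delta_pos": [0, 0, -0.8], "turn": [0, 0, 0]},
    {"delta_pos": [0, 1.5, 0], "turn": [0, 0, 0]},
    {"delta_pos": [0, 1.5, 0], "turn": [0, 0, 0]},
    {"delta_pos": [0, 0, 0], "turn": [0, 0, 0]},
    {"delta_pos": [0, 0, 0], "turn": [0, 0, 0]}
  ]
}}

```text
time: 10.8
eef_pos: [645.5, 25.3, 77.0]
tool_rot: [[0.315, -0.949, 0.001], [-0.949, -0.315, 0.0], [0.0, -0.001, -1.0]]
force: [2.1, 1.5, 0.8]
finger_gap: 15.6
```

```bash
python3 -c "
from h import *
where(r.state())"
```

```text
10.8 fix [80.4 -0.9 77. ] F [2.1 1.5 0.8] gap 15.6
model bar [80.8 84.4] th,p [1.53 0.46]
```

Call:
{"method": "play_rows", "body": {
  "targets": [
    {"delta_pos": [0, 1.5, 0], "turn": [0, 0, 0]},
    {"delta_pos": [0, 1.5, 0], "turn": [0, 0, 0]},
    {"delta_pos": [0, 0, 0], "turn": [0, 0, 0]},
    {"delta_pos": [0, 0, 0], "turn": [0, 0, 0]}
  ]
}}

```text
time: 11.2
eef_pos: [644.0, 24.8, 77.4]
tool_rot: [[0.316, -0.949, 0.003], [-0.949, -0.316, 0.001], [0.0, -0.003, -1.0]]
force: [7.5, 2.1, 0.4]
finger_gap: 16.1
```

```bash
python3 -c "
from h import *
where(r.state())"
```

```text
11.2 fix [78.8 -0.9 77.4] F [7.5 2.1 0.4] gap 16.1
model bar [79.5 84.9] th,p [1.48 0.45]
```

There's +x resistance of 7.5 N at bar x≈79.5, which should be the uprights. A small lift test will show whether the noses hold the bar.

Call:
{"method": "play_rows", "body": {
  "targets": [
    {"delta_pos": [0, 0, -2], "turn": [0, 0, 0]},
    {"delta_pos": [0, 0, -2], "turn": [0, 0, 0]},
    {"delta_pos": [0, 0, -1], "turn": [0, 0, 0]},
    {"delta_pos": [0, 0, 0], "turn": [0, 0, 0]}
  ]
}}

```text
time: 11.6
eef_pos: [642.6, 24.4, 80.2]
tool_rot: [[0.315, -0.949, -0.001], [-0.949, -0.315, 0.0], [-0.001, 0.001, -1.0]]
force: [7.1, 2.3, -9.5]
finger_gap: 15.5
```

```bash
python3 -c "
from h import *
where(r.state())"
```

```text
11.6 fix [77.4 -0.8 80.2] F [ 7.1  2.3 -9.5] gap 15.5
model bar [79.5 87.6] th,p [1.44 0.42]
```

The noses hold the bar (Fz −9.5 N). I'll relieve that load, let go of the ball and rise.

Call:
{"method": "play_rows", "body": {
  "targets": [
    {"delta_pos": [0, 0, 1.5], "turn": [0, 0, 0]},
    {"delta_pos": [0, 0, 0], "turn": [0, 0, 0]}
  ]
}}

```text
time: 11.8
eef_pos: [642.8, 24.4, 80.0]
tool_rot: [[0.315, -0.949, 0.0], [-0.949, -0.315, 0.0], [-0.0, -0.001, -1.0]]
force: [5.2, 2.9, -2.5]
finger_gap: 15.5
```

Call:
{"method": "play_rows", "body": {
  "targets": [
    {"delta_pos": [0, 0, 0], "turn": [0, 0, 0]},
    {"delta_pos": [0, 0, 0], "turn": [0, 0, 0]},
    {"delta_pos": [0, 0, 0], "turn": [0, 0, 0]},
    {"delta_pos": [0, 0, 0], "turn": [0, 0, 0]},
    {"delta_pos": [0, 0, 0], "turn": [0, 0, 0]}
  ],
  "hand": 0.45
}}

```text
time: 12.3
eef_pos: [642.2, 24.1, 80.5]
tool_rot: [[0.315, -0.949, -0.0], [-0.949, -0.315, -0.0], [0.0, 0.0, -1.0]]
force: [-1.1, 0.0, -0.2]
finger_gap: 38.1
```

Call:
{"method": "play_rows", "body": {
  "targets": [
    {"delta_pos": [0, 0, -10], "turn": [0, 0, 0]},
    {"delta_pos": [0, 0, -20], "turn": [0, 0, 0]},
    {"delta_pos": [0, 0, -25], "turn": [0, 0, 0]},
    {"delta_pos": [0, 0, 0], "turn": [0, 0, 0]},
    {"delta_pos": [0, 0, 0], "turn": [0, 0, 0]}
  ]
}}

```text
time: 12.8
eef_pos: [642.9, 24.2, 136.5]
tool_rot: [[0.315, -0.949, 0.002], [-0.949, -0.315, 0.0], [0.001, -0.002, -1.0]]
force: [-0.5, -0.5, 0.8]
finger_gap: 38.3
```

```bash
python3 - <<'E'
from h import *
s,im=snap("wrist","w10");show(s);C=cam("wrist",s)
for n,p in(("ball",(77,-1,125)),("bar",(79,-1,86)),("lever end",(-11,-1,181)),("tips",(81,-1,96))):print(n,proj(C,F(*p)).round(1))
g=cv2.cvtColor(im,6); u,v=proj(C,F(77,-1,125)).astype(int); c=cv2.HoughCircles(g[v-30:v+30,u-30:u+30],3,1,30,param1=80,param2=8,minRadius=11,maxRadius=24); print(c[0][0]+[u-30,v-30,0])
cv2.imwrite("pics/w10c.png",cv2.resize(im[150:450,180:460],None,fx=2,fy=2))
E
```

```text
12.8 fix [ 77.6  -1.1 136.5] F [-0.5 -0.5  0.8] gap 38.3
ball [316.2 285.3]
bar [316.2 255.6]
lever end [315.3 518.5]
tips [316.2 258.2]
[316.5        287.5         17.39999962]
```

View pics/w10c.png

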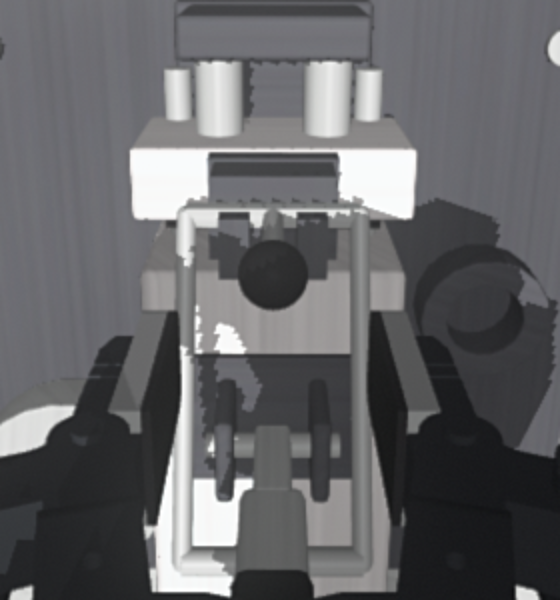

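The bar lies under both hooks, with the hook ends at crop y≈215–240 drawn over it, and the ball stands at crop (273,275). That was my last viewed picture. Next, close the fingers and approach the lever's +x face.

Call:
{"method": "play_rows", "body": {
  "targets": [
    {"delta_pos": [0, 0, -4.5], "turn": [0, 0, 0]},
    {"delta_pos": [0, 15, 0], "turn": [0, 0, 0]},
    {"delta_pos": [0, 20, 0], "turn": [0, 0, 0]},
    {"delta_pos": [0, 20, 0], "turn": [0, 0, 0]},
    {"delta_pos": [0, 0, 0], "turn": [0, 0, 0]}
  ],
  "hand": 0
}}

```text
time: 13.35
eef_pos: [588.0, 6.4, 139.8]
tool_rot: [[0.315, -0.949, -0.002], [-0.949, -0.315, -0.0], [-0.0, 0.002, -1.0]]
force: [-1.3, 0.6, -0.5]
finger_gap: 0.3
```

Call:
{"method": "play_rows", "body": {
  "targets": [
    {"delta_pos": [0, 0, 0], "turn": [0, 0, 0]},
    {"delta_pos": [0, 4, 0], "turn": [0, 0, 0]},
    {"delta_pos": [0, 4, 0], "turn": [0, 0, 0]},
    {"delta_pos": [0, 0, 0], "turn": [0, 0, 0]}
  ]
}}

```text
time: 13.75
eef_pos: [582.4, 4.4, 139.8]
tool_rot: [[0.315, -0.949, -0.0], [-0.949, -0.315, -0.0], [-0.0, 0.0, -1.0]]
force: [-0.1, 0.2, -0.0]
finger_gap: -0.3
```

```bash
python3 - <<'E'
from h import *
show(r.state())
for th in(1.4,1.2,1.0,.8,.6,.5,.4,.3,.2,.1,.05,0):
    c=np.array([0,90])+76*np.array([-np.cos(th),np.sin(th)])+5*np.array([np.sin(th),np.cos(th)]); print(th,(c+[11,-27]).round(1))
E
```

```text
13.75 fix [ 13.9  -1.2 139.8] F [-0.1  0.2 -0. ] gap -0.3
1.4 [  3.  138.7]
1.2 [-11.9 135.6]
1.0 [-25.9 129.7]
0.8 [-38.4 121. ]
0.6 [-48.9 110. ]
0.5 [-53.3 103.8]
0.4 [-57.1  97.2]
0.3 [-60.1  90.2]
0.2 [-62.5  83. ]
0.1 [-64.1  75.6]
0.05 [-64.7  71.8]
0 [-65.  68.]
```

Call:
{"method": "play_rows", "body": {
  "targets": [
    {"delta_pos": [0, 3, 0], "turn": [0, 0, 0]},
    {"delta_pos": [0, 3, 0], "turn": [0, 0, 0]},
    {"delta_pos": [0, 3, 0], "turn": [0, 0, 0]},
    {"delta_pos": [0, 0, 0], "turn": [0, 0, 0]}
  ]
}}

```text
time: 14.15
eef_pos: [573.9, 1.5, 140.1]
tool_rot: [[0.315, -0.949, 0.0], [-0.949, -0.315, 0.0], [0.0, -0.0, -1.0]]
force: [-0.3, 0.5, 0.0]
finger_gap: -0.2
```

Call:
{"method": "play_rows", "body": {
  "targets": [
    {"delta_pos": [0, 2.5, 0], "turn": [0, 0, 0]},
    {"delta_pos": [0, 2.5, 0.3], "turn": [0, 0, 0]},
    {"delta_pos": [0, 0, 0], "turn": [0, 0, 0]}
  ]
}}

```text
time: 14.45
eef_pos: [571.8, 0.8, 140.1]
tool_rot: [[0.316, -0.949, 0.005], [-0.949, -0.316, 0.002], [-0.0, -0.005, -1.0]]
force: [8.9, 2.7, -4.3]
finger_gap: -0.0
```

```bash
python3 -c "
from h import *
show(r.state())"
```

```text
14.45 fix [  2.7  -1.3 140.1] F [ 8.9  2.7 -4.3] gap -0.0
```

Contact comes where the model expects it, at about 9 N. I'll follow the arc.

Call:
{"method": "play_rows", "body": {
  "targets": [
    {"delta_pos": [0, 3, 0.6], "turn": [0, 0, 0]},
    {"delta_pos": [0, 3, 0.7], "turn": [0, 0, 0]},
    {"delta_pos": [0, 3, 0.9], "turn": [0, 0, 0]},
    {"delta_pos": [0, 3, 1], "turn": [0, 0, 0]},
    {"delta_pos": [0, 0, 0], "turn": [0, 0, 0]}
  ]
}}

```text
time: 14.95
eef_pos: [561.6, -2.6, 138.4]
tool_rot: [[0.316, -0.949, 0.008], [-0.949, -0.316, 0.003], [0.0, -0.009, -1.0]]
force: [9.7, 4.3, 1.0]
finger_gap: 0.1
```

```bash
python3 -c "
from h import *
show(r.state())"
```

```text
14.95 fix [ -8.   -1.4 138.4] F [9.7 4.3 1. ] gap 0.1
```

Call:
{"method": "play_rows", "body": {
  "targets": [
    {"delta_pos": [0, 3.5, 1.2], "turn": [0, 0, 0]},
    {"delta_pos": [0, 3.5, 1.4], "turn": [0, 0, 0]},
    {"delta_pos": [0, 3.5, 1.6], "turn": [0, 0, 0]},
    {"delta_pos": [0, 3.5, 1.8], "turn": [0, 0, 0]},
    {"delta_pos": [0, 0, 0], "turn": [0, 0, 0]}
  ]
}}

```text
time: 15.45
eef_pos: [548.4, -7.0, 133.7]
tool_rot: [[0.316, -0.949, 0.01], [-0.949, -0.316, 0.003], [0.001, -0.01, -1.0]]
force: [6.6, 5.3, 8.9]
finger_gap: 0.1
```

```bash
python3 -c "
from h import *
show(r.state())"
```

```text
15.45 fix [-21.9  -1.5 133.7] F [6.6 5.3 8.9] gap 0.1
```

Call:
{"method": "play_rows", "body": {
  "targets": [
    {"delta_pos": [0, 3.5, 2], "turn": [0, 0, 0]},
    {"delta_pos": [0, 3.4, 2.2], "turn": [0, 0, 0]},
    {"delta_pos": [0, 3.2, 2.4], "turn": [0, 0, 0]},
    {"delta_pos": [0, 3, 2.6], "turn": [0, 0, 0]},
    {"delta_pos": [0, 0, 0], "turn": [0, 0, 0]}
  ]
}}

```text
time: 15.95
eef_pos: [535.1, -11.8, 124.6]
tool_rot: [[0.316, -0.949, 0.008], [-0.949, -0.316, 0.001], [0.001, -0.008, -1.0]]
force: [3.5, 1.9, 11.9]
finger_gap: -0.0
```

```bash
python3 -c "
from h import *
show(r.state())"
```

```text
15.95 fix [-36.1  -1.9 124.6] F [ 3.5  1.9 11.9] gap -0.0
```

Call:
{"method": "play_rows", "body": {
  "targets": [
    {"delta_pos": [0, 3.2, 2.9], "turn": [0, 0, 0]},
    {"delta_pos": [0, 3, 3.1], "turn": [0, 0, 0]},
    {"delta_pos": [0, 2.8, 3.3], "turn": [0, 0, 0]},
    {"delta_pos": [0, 2.5, 3.5], "turn": [0, 0, 0]},
    {"delta_pos": [0, 0, 0], "turn": [0, 0, 0]}
  ]
}}

```text
time: 16.45
eef_pos: [522.7, -16.1, 110.7]
tool_rot: [[0.315, -0.949, 0.005], [-0.949, -0.315, -0.0], [0.002, -0.004, -1.0]]
force: [0.0, 0.2, 9.3]
finger_gap: -0.1
```

```bash
python3 -c "
from h import *
show(r.state())"
```

```text
16.45 fix [-49.2  -2.1 110.7] F [0.  0.2 9.3] gap -0.1
```

Call:
{"method": "play_rows", "body": {
  "targets": [
    {"delta_pos": [0, 2.7, 3.8], "turn": [0, 0, 0]},
    {"delta_pos": [0, 2.4, 3.9], "turn": [0, 0, 0]},
    {"delta_pos": [0, 2.2, 4], "turn": [0, 0, 0]},
    {"delta_pos": [0, 1.8, 4], "turn": [0, 0, 0]},
    {"delta_pos": [0, 0, 0], "turn": [0, 0, 0]}
  ]
}}

```text
time: 16.95
eef_pos: [512.6, -19.3, 93.4]
tool_rot: [[0.315, -0.949, 0.001], [-0.949, -0.315, -0.001], [0.001, -0.001, -1.0]]
force: [-0.1, -1.3, 2.4]
finger_gap: -0.2
```

```bash
python3 -c "
from h import *
show(r.state())"
```

```text
16.95 fix [-59.8  -2.   93.4] F [-0.1 -1.3  2.4] gap -0.2
```

Call:
{"method": "play_rows", "body": {
  "targets": [
    {"delta_pos": [0, 1.3, 3.5], "turn": [0, 0, 0]},
    {"delta_pos": [0, 1, 3.5], "turn": [0, 0, 0]},
    {"delta_pos": [0, 1, 3.5], "turn": [0, 0, 0]},
    {"delta_pos": [0, 0.7, 3.5], "turn": [0, 0, 0]},
    {"delta_pos": [0, 0, 0], "turn": [0, 0, 0]}
  ]
}}

```text
time: 17.45
eef_pos: [508.1, -19.9, 77.8]
tool_rot: [[0.315, -0.949, -0.002], [-0.949, -0.315, 0.0], [-0.001, 0.001, -1.0]]
force: [-0.1, 0.4, -0.4]
finger_gap: -0.1
```

```bash
python3 -c "
from h import *
show(r.state())"
```

```text
17.45 fix [-64.2  -1.2  77.8] F [-0.1  0.4 -0.4] gap -0.1
```

The force has gone to zero, so the lever has passed over centre ahead of the finger. I'll go down slowly to feel it on the stop.

Call:
{"method": "play_rows", "body": {
  "targets": [
    {"delta_pos": [0, 0.3, 2], "turn": [0, 0, 0]},
    {"delta_pos": [0, 0.2, 2], "turn": [0, 0, 0]},
    {"delta_pos": [0, 0, 2], "turn": [0, 0, 0]},
    {"delta_pos": [0, 0, 0], "turn": [0, 0, 0]}
  ]
}}

```text
time: 17.85
eef_pos: [508.1, -20.3, 72.4]
tool_rot: [[0.315, -0.949, -0.001], [-0.949, -0.315, 0.0], [-0.0, 0.001, -1.0]]
force: [-0.3, -0.5, 0.6]
finger_gap: 0.2
```

Call:
{"method": "play_rows", "body": {
  "targets": [
    {"delta_pos": [0, 0, 1], "turn": [0, 0, 0]},
    {"delta_pos": [0, 0, 1], "turn": [0, 0, 0]},
    {"delta_pos": [0, 0, 0], "turn": [0, 0, 0]}
  ]
}}

```text
time: 18.15
eef_pos: [508.3, -20.3, 70.7]
tool_rot: [[0.315, -0.949, -0.0], [-0.949, -0.315, 0.0], [-0.0, 0.0, -1.0]]
force: [0.2, 0.3, -0.1]
finger_gap: -0.1
```

```bash
python3 -c "
from h import *
show(r.state())"
```

```text
18.15 fix [-64.1  -1.6  70.7] F [ 0.2  0.3 -0.1] gap -0.1
```

Call:
{"method": "play_rows", "body": {
  "targets": [
    {"delta_pos": [0, 0, 1.5], "turn": [0, 0, 0]},
    {"delta_pos": [0, 0, 1], "turn": [0, 0, 0]},
    {"delta_pos": [0, 0, 0], "turn": [0, 0, 0]}
  ]
}}

```text
time: 18.45
eef_pos: [508.2, -20.3, 68.1]
tool_rot: [[0.315, -0.949, -0.0], [-0.949, -0.315, 0.0], [-0.0, 0.0, -1.0]]
force: [-0.2, -0.8, -1.0]
finger_gap: -0.1
```

Call:
{"method": "play_rows", "body": {
  "targets": [
    {"delta_pos": [0, 0, 1], "turn": [0, 0, 0]},
    {"delta_pos": [0, 0, 1], "turn": [0, 0, 0]},
    {"delta_pos": [0, 0, 0], "turn": [0, 0, 0]}
  ]
}}

```text
time: 18.75
eef_pos: [508.3, -20.3, 66.3]
tool_rot: [[0.315, -0.949, 0.0], [-0.949, -0.315, 0.0], [0.0, -0.0, -1.0]]
force: [1.0, 0.6, 0.5]
finger_gap: 0.3
```

```bash
python3 -c "
from h import *
s,_=snap('side','side3');show(s)"
```

```text
18.75 fix [-64.1  -1.6  66.3] F [1.  0.6 0.5] gap 0.3
```

Call:
{"method": "play_rows", "body": {
  "targets": [
    {"delta_pos": [0, 0, 1], "turn": [0, 0, 0]},
    {"delta_pos": [0, 0, 1], "turn": [0, 0, 0]},
    {"delta_pos": [0, 0, 0], "turn": [0, 0, 0]}
  ]
}}

```text
time: 19.1
eef_pos: [508.4, -20.3, 66.2]
tool_rot: [[0.315, -0.949, 0.001], [-0.949, -0.315, -0.0], [0.001, -0.001, -1.0]]
force: [-6.0, -0.1, 13.4]
finger_gap: 0.4
```

Call:
{"method": "play_rows", "body": {
  "targets": [
    {"delta_pos": [0, 0, 1], "turn": [0, 0, 0]},
    {"delta_pos": [0, 0, 1], "turn": [0, 0, 0]},
    {"delta_pos": [0, 0, 0], "turn": [0, 0, 0]}
  ]
}}

```text
time: 19.4
eef_pos: [508.6, -20.3, 66.0]
tool_rot: [[0.315, -0.949, 0.003], [-0.949, -0.315, -0.0], [0.001, -0.003, -1.0]]
force: [-11.3, 0.7, 27.5]
finger_gap: -0.2
```

Firm contact at z 66.2, reaching 27 N against the stop. I'll let go upwards and verify by measuring the ball and lever.

Call:
{"method": "play_rows", "body": {
  "targets": [
    {"delta_pos": [0, 0, -4], "turn": [0, 0, 0]},
    {"delta_pos": [0, 0, -20], "turn": [0, 0, 0]},
    {"delta_pos": [0, 0, -30], "turn": [0, 0, 0]},
    {"delta_pos": [0, 0, -40], "turn": [0, 0, 0]},
    {"delta_pos": [0, 0, 0], "turn": [0, 0, 0]}
  ]
}}

```text
time: 19.9
eef_pos: [511.0, -20.4, 161.4]
tool_rot: [[0.315, -0.949, 0.008], [-0.949, -0.315, -0.0], [0.003, -0.008, -1.0]]
force: [0.2, 0.5, 0.4]
finger_gap: 0.1
```

Call:
{"method": "play_rows", "body": {
  "targets": [
    {"delta_pos": [0, -45, -20], "turn": [0, 0, 0]},
    {"delta_pos": [0, -45, 0], "turn": [0, 0, 0]},
    {"delta_pos": [0, -30, 0], "turn": [0, 0, 0]},
    {"delta_pos": [0, 0, 0], "turn": [0, 0, 0]},
    {"delta_pos": [0, 0, 0], "turn": [0, 0, 0]}
  ]
}}

```text
time: 20.4
eef_pos: [621.9, 17.7, 174.8]
tool_rot: [[0.316, -0.949, -0.002], [-0.949, -0.316, -0.0], [-0.001, 0.002, -1.0]]
force: [-0.6, -0.6, 0.3]
finger_gap: -0.1
```

```bash
python3 - <<'E'
from h import *
s,im=snap("wrist","w11");show(s);C=cam("wrist",s);g=cv2.cvtColor(im,6)
P=lambda *p:proj(C,F(*p)).round(1)
print("exp ball",P(42,-1,119),"lever end closed",P(-92,-1,95),"grip start",P(-50,-1,95), "hook tip",P(63,-1,97))
u,v=P(42,-1,119).astype(int); c=cv2.HoughCircles(g[v-40:v+40,u-40:u+40],3,1,20,param1=80,param2=8,minRadius=10,maxRadius=20); print(c[0][:3]+[u-40,v-40,0])
sc=r.capture("scene");sd=r.capture("side");cv2.imwrite("pics/scene3.png",sc);cv2.imwrite("pics/side4.png",sd)
rays=[]
for n,i in(("scene",sc),("side",sd)):
    D=cam(n);u,v=proj(D,F(42,-1,119)).astype(int);w=i[v-12:v+13,u-12:u+13].max(2);print(n,u,v);print(w[::2,::2])
E
```

```text
20.4 fix [ 55.7  -0.8 174.8] F [-0.6 -0.6  0.3] gap -0.1
exp ball [316.6 274.8] lever end closed [315.6 418.3] grip start [315.9 373.9] hook tip [316.8 232.7]
[[316.5        278.5         14.5       ]
 [302.5        253.5         19.39999962]
 [325.5        247.5         19.39999962]]
scene 280 248
[[167 164 168 167 172 136  65  65 130 157 121  44  43]
 [165 168 168 171  91  66  65  64  64  65  38  26  74]
 [166 168 137  81  63  44  48  38  26  27  29  66  79]
 [169 131  45  49  25  32  24  27  26  24  35  41  87]
 [ 81  43  26  26  30  24  19  26  42  26  24  39  78]
 [ 27  29  29  29  25   2  11   8  27  25  57  47  72]
 [ 26  27  25  24  27  14  13  10  25  33  74  78  81]
 [ 28  25  29  27  33   8  12   4  24  27  28  76  41]
 [ 27  30  30  61  76 133  22  22  23  26  25  30  29]
 [ 30  28  62  39  40 151  25  27  28  24  28  26  28]
 [ 68 106  63  64  45 126  36  32  29  29  25  27  30]
 [138  56  45  28 139  84  77  64  38  28  24  26  58]
 [ 55  61  51 101 153  61  63  44  31  75  36  64  74]]
side 359 218
[[161 159 159 162 163 165 164 164 162 159 162 161 160]
 [159 159 159 159 160 160 162 164 164 163 155 128 122]
 [126 150 158 158 159 160 163 163 164 162 123  78  75]
 [ 77  97 127 151 158 159 159 161 163 159  98  51  62]
 [ 72  74  76  95 127 143 145 149 159 160  94  53  48]
 [ 72  75  99  86  74  64  62  74 111 136 115 134 106]
 [ 76 122 178 162  93  21  15  16  44  69 101 136 126]
 [133 184 189 163 101  23  13  10  25  33  49  70  84]
 [172 187 164 130  82  39  21  36  44  41  43  40  44]
 [117 148 123  92  51  45  39  71  64  63  66  57  33]
 [100 100  81  62  35  33  43  57  49  59  64  69  64]
 [111 145  94  43  31  38  55  38  35  37  45 116 134]
 [131 135 124  82  42  39  45  36  31  27  37  79 143]]
```

The viewer limit is reached, so I'll finish numerically. The ball is where a latched, closed lever puts it: wrist (316.5,278.5) against 274.8 predicted, and scene and side within 1–2 px. Next is the lever's grip.

```bash
python3 - <<'E'
from h import *
for n,a,b in(("scene","scene0","scene3"),("side","side0","side4")):
    A=cv2.imread(f"pics/{a}.png").max(2);B=cv2.imread(f"pics/{b}.png").max(2);D=cam(n)
    for th in(0,.15,.3,.45):
        o=[]
        for rr in(50,60,70,80,88,100):
            p=np.array([0,90])+rr*np.array([-np.cos(th),np.sin(th)])+5*np.array([np.sin(th),np.cos(th)]);u,v=proj(D,F(p[0],-1.4,p[1])).round().astype(int);o.append((int(A[v,u]),int(B[v,u])))
        print(n,th,o)
s=r.state();show(s)
E
```

```text
scene 0 [(95, 53), (70, 4), (92, 10), (69, 4), (68, 33), (70, 125)]
scene 0.15 [(91, 9), (91, 30), (70, 107), (69, 139), (71, 167), (122, 167)]
scene 0.3 [(56, 43), (78, 141), (72, 165), (121, 167), (165, 166), (161, 163)]
scene 0.45 [(21, 28), (65, 148), (71, 162), (166, 170), (165, 165), (161, 167)]
side 0 [(196, 87), (209, 8), (163, 13), (134, 10), (120, 14), (105, 155)]
side 0.15 [(69, 80), (207, 98), (210, 19), (209, 72), (208, 85), (207, 86)]
side 0.3 [(47, 70), (71, 76), (199, 132), (209, 125), (208, 192), (209, 210)]
side 0.45 [(62, 46), (83, 54), (151, 110), (175, 134), (208, 150), (209, 205)]
20.55 fix [ 54.8  -1.1 176.4] F [0.4 0.  0. ] gap 0.3
```

The dark grip lies exactly along the θ=0 line in both views, ending between r=88 and 100 mm. The arm is clear of everything, so I'll hand in.

```bash
python3 -c "
from cell import r
print(r.close_job())"
```

```text
the job is handed in; nothing more can be done
None
```

The end cover is latched: the bar is hooked under the keeper's noses and the lever was pressed over centre onto its rubber stop. I let go and handed the job in at about 20.6 s with the arm clear.

**Hooking:** I took the loop by its ball and lowered the bar into the pocket until I felt the floor at about 6 N. I then drew it back to the uprights at about 7.5 N. A small lift met −9.5 N, so the noses held it.

**Lever:** Pressing took up to about 12.5 N until the lever went over centre by itself. I then pressed to 27 N down (about 30 N in all) to confirm the stop, which is more than the latch itself needed.

**Last checks:**
- **Lever:** the grip lies on the closed line (lever angle 0) in both the scene and side views.
- **Ball:** it sits where a latched loop puts it, about 3 mm off in the wrist view and 1–2 pixels in the others.
- **Not checked:** I did not measure how far the cover moved or look over the loose parts. I felt no force on the arm that suggested touching one. These last checks were numeric only, because the 12-picture limit was used up.

**What disagreed:**
- **Finger length:** the real fingertips end about 26 mm short of the reported TCP, so the first grip closed on nothing above the ball.
- **Gripper reading:** it showed about 15.5 mm on the 18 mm ball.
- **Refused call:** the first move was refused for missing keys, without moving anything.

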